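# Tip the cap hopper out into its tray

## Robot

A 6-joint arm with a two-finger parallel gripper is mounted at the origin on a cart in front of the work surface, level with it; the furniture and walls round the work are solid. World frame = base frame: x ahead of the robot, y to its left, z up, the work surface at z = 0. Lengths are in mm, angles in rad, forces in N, time in s.
With the tool pointing down it reaches from about 325 to 875 mm from the base axis. Payload 4.4 kg.
Tool frame: the origin (TCP) lies midway between the tips of the shut fingers; the grasp point (between the pads) lies 19 mm behind it; z points along the fingers, y is the line along which they close (so a half turn about z gives the same grasp; the last joint's range is limited). The gripper opens to 85 mm and grips with 20 to 120 N. Pads are 22 mm wide; open, the fingers measure 114 mm over their backs; the gripper's body (76 mm by 85 mm) begins 54 mm behind the grasp point. The pads swing forward as they close: fully open they stand 13 mm farther back than shut.
Start: joints at [-1.498, 0.207, 1.542, -0, 1.393, -0.15], TCP at [127.04, -560.792, 231.282] pointing down, gripper open.
Joint ranges: [-2.73, 2.73], [-0.86, 2.22], [0.23, 2.46], [-1.11, 4.25], [0.08, 2.63], [-2.82, 2.82]. Speed limits (rad/s): [2.79, 2.79, 3.14, 3.14, 3.14, 3.14].

## Interface

Orientations are given as a rotation vector (axis times angle).
In Python, from station import read_state, vision, job gives the robot as it stands.
- The arm moves only by the tool servo_tool, never from a script. Its argument "plan" is one flat list of numbers, 7 for each row, row after row: the turn, a rotation vector about the tool's x, y, z each as a share of 90 degrees, from -1 to 1, then the shift along the tool's x, y, z each as a share of 0.2 m, from -1 to 1, then the opening, from -1 (shut) to 1 (fully open). In form: [ax, ay, az, dx, dy, dz, jaw, ax, ay, az, dx, dy, dz, jaw, ...]. A call has 1 to 10 rows; each row is the pose to reach, as a shift and turn from the pose commanded when the call began, along the tool's axes at that moment; what a row does not reach only later rows make up. A row lasts 1/8 s, in which the tool goes at most 62.5 mm and 10.7 degrees, less where a joint would pass 70% of its speed; a pose out of reach is approached as far as the arm can. A call with a number of a shift or a turn outside -1 to 1 is refused whole. A call with a gripper value outside its range is refused whole. The fingers move at their own pace and stop on an object; "squeeze" is the grip in N (left out, the last holds). Time passes only in rows, so rows that repeat a pose let the fingers close. It gives the time, the measured TCP pose, the force, the opening and the grip force at its end, in the units of the state.
- read_state(): the state, without advancing time (a new reading comes with each control period).
- vision.grab_frame(name): name is "side" or "top" or "wrist"; returns a dict with "image" (480x640x3 uint8, red, green, blue), "range_z" (480x640 float32, mm along the optical axis (not along the pixel's ray), 0 where there is no reading), "intrinsics" (3x3 intrinsics, pixels), "dist_coeffs" ([k1, k2, p1, p2, k3] as OpenCV has them; the pictures are not rectified), "R" (3x3) and "t" (3): a world point X has camera coordinates R X + t. Camera axes: x right, y down, z forward; pixel columns grow to the right and rows downward; lengths in mm; the calibration is good to about 2 mm. A picture is of the moment at which its call begins.
- job.sign_off(): hands the job in; it is judged then, once.
The state is a dict: "clock": time; "qpos": joint angles; "joint_velocities": joint speeds; "joint_efforts": joint torques, N m; "tcp_pos": TCP position; "ee_rot": TCP orientation; "contact_force": force on the tool from outside, world axes, zero at the start; "wrist_torque": the same for the moment, N m; "opening": finger opening in mm; "finger_force": force on a finger pad.
Only numpy, scipy, OpenCV 4.12 (cv2) and the standard library are available. Lean on these libraries where they do the work, as an engineer would, in place of code of your own. Each camera call takes 0.05 s, during which the arm holds its last target. There are 200 camera calls.

## Task

Slide the grey plastic box tray squarely into the corner between the front edge of the tipping hopper's base and the side stop that sticks out from it. Then take the hopper's bar handle and tip the bin right over until all four caps have dropped into the tray, and swing the empty bin back upright onto its rest. Leave the filled tray snug in its corner and everything else on the table where it stands.

Things in the scene. Friction and masses are not known exactly. Their poses are not given: they have to be found in the camera images.
- hopper: fixed grey steel frame of the tipping hopper, bolted down: base 130 x 180 mm, two cheek plates 114 mm tall, pivot bolts out to y = +-80 mm. Origin on the table straight below the bin's pivot axis, which is parallel to y, 100 mm up. x points to the rear (handle side), -x to the pouring side, z up
- tray_corner (a point): inner corner, on the table, of the tray locator, at x = -15, y = -71 mm of the hopper, same axes. The base's front edge, an 18 mm tall fence facing -x, runs from here 161 mm along +y; the side stop, a bar 18 mm tall and 5 mm thick facing +y, runs 116 mm along -x. The tray belongs against both, long side on the fence
- tray_place (a point): where the centre of the tray (half-way up) comes to lie when it is pushed home in the corner: x = -70, y = -1 mm of the hopper, 20 mm above the table; same axes as the hopper
- bin (a joint): angle of the bare steel bin: 0 = upright on its rest, grows as the handle goes up and over to the pouring side, stop at 2.0 rad. Stiff hinge (0.4 N m of friction, 3 to 5 N at the handle): the bin stays where it is left. Inside it is 122 mm wide and 65 mm deep; the front wall slopes out by 30 degrees to the lip, and the caps slide out between about 1.3 and 2.0 rad
- bin_handle (a point): middle of the bar handle: round black grip 15 mm thick, 64 mm long, parallel to the hopper's y, between two arms 80 mm apart. Bin upright: 155 mm behind (+x) and 65 mm above the pivot axis; rear wall 108 mm behind the axis, its rim 38 mm above it. The bar can turn between the fingers, so the tool can point down all along the arc (radius 168 mm). Turns with the bin
- bin_lip (a point): middle of the pouring lip, 27 mm to the pouring side of the axis and 35 mm above it with the bin upright. The bin is 133 mm wide over its rims (keep the gripper clear of it while pushing the tray). Fully tipped, the lip is about 60 mm above the table, over the tray
- tray_mid (a point): centre, half-way up, of the open grey plastic box tray, 110 mm (its x) x 140 mm (its y) x 40 mm tall, walls and floor 3 mm, about 0.15 kg, loose on the table; starts 95 to 155 mm out from the fence and 17 to 41 mm off the side stop's face, up to 0.22 rad askew, on the pouring side
- cap0_mid (a point): centre of one of the four black bottle caps in the bin: stepped cylinder 37 mm across, 32 mm tall, 12 g
- cap1_mid (a point): centre of one of the four black bottle caps in the bin: stepped cylinder 37 mm across, 32 mm tall, 12 g
- cap2_mid (a point): centre of one of the four black bottle caps in the bin: stepped cylinder 37 mm across, 32 mm tall, 12 g
- cap3_mid (a point): centre of one of the four black bottle caps in the bin: stepped cylinder 37 mm across, 32 mm tall, 12 g
- bottle_a: plain cream soap bottle with black cap, 50 x 87 x 202 mm, standing on the table, a bystander; origin under its centre
- bottle_b: plain cream soap bottle with black cap, 50 x 87 x 202 mm, standing on the table, a bystander; origin under its centre
- stray_cap: another black cap, 37 mm, standing on the table by itself: a bystander, not to be moved; origin under its centre
- dust_brush: flat paint brush with wooden handle, 38 x 148 x 10 mm, lying on the table, a bystander
- tray: the same tray; origin under its centre, same axes as tray_mid
Things that resemble listed ones, but are neither listed nor needed, are in the scene too. What is shaped like the part that bears cap0_mid but blue is not meant.

How it is judged:
By the outcome, as a careful person would: the job done as asked, in the order asked, and still so for the second after the job is handed in, with the robot touching nothing.
It also fails if it takes over 72 s, if anything falls off the work surface, if the arm or the gripper's body presses on something with over 40 N, if the wrist force passes 120 N, or if a joint passes its speed limit or range.

## Working session

There is one attempt and no reset: what is moved stays moved. The work goes in short steps, Python scripts to look and compute and a tool call to move; the robot and the scene stay as the last step left them, time stands still between calls to the robot, and variables do not carry over. Pictures are saved under pics/ and viewed, at most 10 in all, crops included, and the job is handed in when it is done.

Besides the shell and the picture viewer there is one more tool, called after "Call:" as name(argument=value, ...), one argument or row to a line, values as JSON. servo_tool: Moves the arm, as the interface text tells. Shift numbers are shares of 0.2 m and turn numbers shares of 90 degrees, none past 1 either way. Its arguments: {"type":"object","properties":{"plan":{"type":"array","items":{"type":"number","minimum":-1,"maximum":1}},"squeeze":{"type":"number"}},"required":["plan"]}

```bash
mkdir -p pics; python3 - <<'E'
from station import read_state, vision
import cv2,numpy as np,pickle
s=read_state();print(s['clock'],s['tcp_pos'],s['ee_rot'],s['opening'])
F={n:vision.grab_frame(n) for n in('side','top','wrist')}
pickle.dump(F,open('f0.pkl','wb'))
for n,f in F.items():
    print(n,np.round(f['intrinsics'],1).tolist(),np.round(f['dist_coeffs'],3),np.round(f['R'],3).tolist(),np.round(f['t'],1))
    cv2.imwrite(f'pics/{n}0.png',f['image'][:,:,::-1])
E
```

```text
0.0 [ 126.98412523 -560.02270608  230.11812951] [-3.11982290e+00 -3.48982415e-01 -1.50129175e-04] 85.42419310225836
side [[555.0, 0.0, 324.8], [0.0, 555.0, 240.2], [0.0, 0.0, 1.0]] [-0.072  0.     0.     0.     0.   ] [[-0.898, -0.439, 0.008], [-0.238, 0.473, -0.848], [0.369, -0.764, -0.529]] [ 557.4  210.4 1163.9]
top [[623.9, 0.0, 309.0], [0.0, 623.9, 239.0], [0.0, 0.0, 1.0]] [-0.03  0.    0.    0.    0.  ] [[-0.015, -1.0, -0.003], [-0.987, 0.015, -0.159], [0.159, 0.0, -0.987]] [ 108.2  610.4 1719.8]
wrist [[337.1, 0.0, 317.0], [0.0, 337.1, 236.6], [0.0, 0.0, 1.0]] [-0.001  0.     0.     0.     0.   ] [[0.221, -0.975, -0.002], [-0.926, -0.211, 0.313], [-0.306, -0.067, -0.95]] [-573.1  -41.4  380.1]
```

View pics/top0.png

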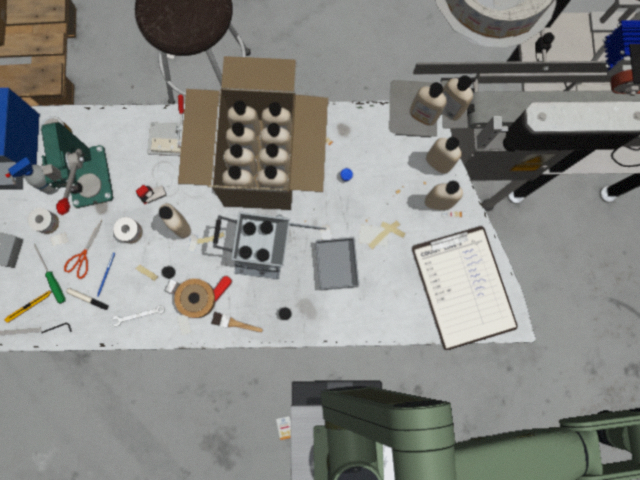

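View pics/side0.png

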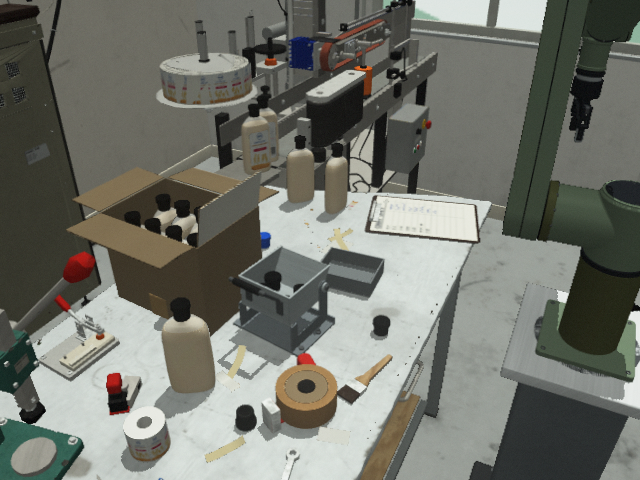

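The top view shows the hopper at about (260,243) with its handle at (216,230) and its side stop at (305,227). The grey tray is at (335,262), the stray cap at (285,313) and the brush at (237,323). The hopper's +x points roughly along world +y, with the pouring side towards −y. The possible lookalikes for the tray are the clipboard (465,287) and the grey plate (415,105). The caps in the bin are at (250,228), (267,228), (246,253) and (263,253), and the blue cap at (346,174) is not meant.

```bash
cat > h.py <<'E'
import numpy as np,cv2
def ray(f,p):
    q=cv2.undistortPoints(np.float64(p).reshape(-1,1,2),f['intrinsics'],f['dist_coeffs']).reshape(-1,2)
    d=np.c_[q,np.ones(len(q))]
    return -f['R'].T@f['t'], d@f['R']
def onz(f,p,z):
    c,d=ray(f,p); return c+d*((z-c[2])/d[:,2])[:,None]
def cloud(f):
    v,u=np.mgrid[:480,:640]; c,d=ray(f,np.c_[u.ravel(),v.ravel()])
    P=c+d*f['range_z'].reshape(-1,1); P[f['range_z'].ravel()==0]=np.nan
    return P.reshape(480,640,3)
def proj(f,X):
    return cv2.projectPoints(np.float64(X).reshape(-1,1,3),cv2.Rodrigues(f['R'])[0],f['t'],f['intrinsics'],f['dist_coeffs'])[0].reshape(-1,2)
def tri(f1,p1,f2,p2):
    c1,d1=ray(f1,p1);c2,d2=ray(f2,p2)
    s=np.linalg.lstsq(np.c_[d1[0],-d2[0]],c2-c1,rcond=None)[0]
    a,b=c1+s[0]*d1[0],c2+s[1]*d2[0]; return (a+b)/2,np.linalg.norm(a-b)
E
python3 - <<'E'
import pickle;from h import *
np.set_printoptions(suppress=True,precision=1)
F=pickle.load(open('f0.pkl','rb'));f=F['top'];P=cloud(f)
im=f['image']
for n,p in dict(tray_floor=(335,262),rim1=(316,243),rim2=(352,238),rim3=(358,286),rim4=(318,290),stop=(310,227),handle=(216,230),stray=(285,313),table=(390,290),flap=(310,150),box=(255,195),bottle=(174,220)).items(): print(n,p,P[p[1],p[0]])
print(onz(f,[[316,240],[352,237],[357,286],[318,289]],40))
c=cv2.resize(im[195:315,200:380],None,fx=4,fy=4,interpolation=cv2.INTER_CUBIC)
cv2.imwrite('pics/c1.png',c[:,:,::-1])
g=F['side'];c=cv2.resize(g['image'][225:375,220:420],None,fx=4,fy=4,interpolation=cv2.INTER_CUBIC)
cv2.imwrite('pics/c2.png',c[:,:,::-1])
E
```

```text
tray_floor (335, 262) [550.7  25.1   2.8]
rim1 (316, 243) [601.3  79.5  41. ]
rim2 (352, 238) [615.6 -23.9  31.6]
rim3 (358, 286) [479.2 -38.7  15.1]
rim4 (318, 290) [471.1  75.5  -5.9]
stop (310, 227) [654.4  95.8   4. ]
handle (216, 230) [619.4 344.4 174.4]
stray (285, 313) [405.1 169.9  29.2]
table (390, 290) [ 467.4 -131.4    1.8]
flap (310, 150) [821.5  93.1 216.2]
box (255, 195) [714.1 241.9 167.5]
bottle (174, 220) [649.5 457.8 166.7]
[[610.1  79.4  40. ]
 [617.2 -23.4  40. ]
 [477.2 -33.9  40. ]
 [470.4  76.   40. ]]
```

View pics/c1.png

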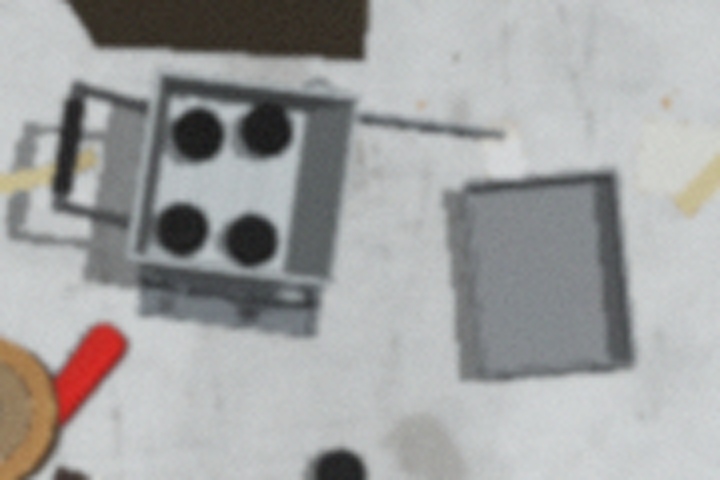

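View pics/c2.png

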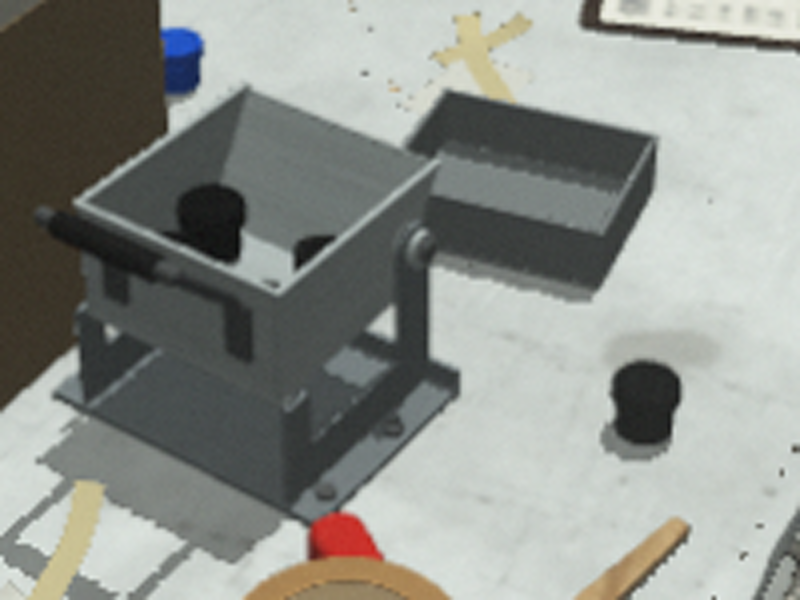

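The crops confirm the choice. The tray is the open grey box, with crop corners at about (462,183), (613,170) and (633,366). The hopper rim corners are (163,75), (357,98), (330,282) and (132,258), the black grip runs from (75,95) to (62,195), and the side stop from (360,118) to (503,134). Next I triangulate these across the two views.

```bash
python3 - <<'E'
import pickle;from h import *
np.set_printoptions(suppress=True,precision=1)
F=pickle.load(open('f0.pkl','rb'));f=F['top'];g=F['side']
T=lambda p:(np.array(p)-1.5)/4+[200,195]
S=lambda p:(np.array(p)-1.5)/4+[220,225]
L=dict(rimRF=((163,75),(75,203)),rimLF=((357,98),(248,88)),rimLN=((330,282),(437,162)),rimRN=((132,258),(278,293)),
gripF=((75,95),(50,218)),gripN=((62,195),(160,268)),trFa=((613,172),(447,92)),trNa=((633,366),(657,137)),trNb=((463,380),(605,233)))
R={}
for k,(a,b) in L.items():
    X,e=tri(f,T(a),g,S(b)); R[k]=X; print(k,X,round(e,1))
rx=(R['rimRF']+R['rimRN']-R['rimLF']-R['rimLN'])[:2]; ry=(R['rimRN']+R['rimLN']-R['rimRF']-R['rimLF'])[:2]
a1=np.arctan2(rx[1],rx[0]);a2=np.arctan2(ry[1],ry[0])-np.pi/2;print('yaw',a1,a2)
st=onz(f,[T((360,118)),T((503,134))],18);print('stop',st);d=st[0]-st[1];a3=np.arctan2(d[1],d[0]);print('yaw stop',a3)
a=np.mean([a1,a2%(2*np.pi) if a2>0 else a2,a3]);M=np.array([[np.cos(a),-np.sin(a)],[np.sin(a),np.cos(a)]])
lip=(R['rimLF']+R['rimLN'])[:2]/2; rear=(R['rimRF']+R['rimRN'])[:2]/2; gr=(R['gripF']+R['gripN'])[:2]/2
for n,p,o in(('lip',lip,(-27,0)),('rear',rear,(108,0)),('grip',gr,(155,0)),('stopend',st[1][:2],(-131,-73.5))):
    print('origin from',n,p-M@np.array(o))
print('yaw',a)
print('tray c',(R['trFa']+R['trNb'])/2, 'yaws',[np.arctan2(*(R[x]-R[y])[1::-1]) for x,y in(('trFa','trNa'),('trNb','trNa'))])
E
```

```text
rimRF [674.  285.9 133.2] 5.3
rimLF [653.1 152.7 133.1] 1.2
rimLN [528.2 172.2 134.4] 0.3
rimRN [547.3 305.4 134. ] 1.8
gripF [652.5 339.7 166.2] 0.6
gripN [585.6 348.  164.9] 1.0
trFa [615.4 -26.   38.8] 0.3
trNa [477.7 -36.1  40.1] 1.9
trNb [466.6  83.1  50.5] 2.8
yaw 1.4213979928593135 1.417349919411751
stop [[661.3 154.7  18. ]
 [647.9  51.4  18. ]]
yaw stop 1.4424817794023375
origin from lip [594.5 189.2]
origin from rear [595.2 188.8]
origin from grip [596.9 190.4]
origin from stopend [593.9 191.6]
yaw 1.427076563891134
tray c [541.   28.6  44.6] yaws [np.float64(0.07339831928121315), np.float64(1.6640171701928876)]
```

Call:
servo_tool(
  plan=[0,0,0,0.88,-0.71,0,1,0,0,0,0.88,-0.71,0,1,0,0,0,0.88,-0.71,0,1,0,0,0,0.88,-0.71,0,1],
)

```text
clock: 0.65
tcp_pos: [268.4, -380.8, 230.9]
ee_rot: [-3.121, -0.352, -0.0]
contact_force: [0.5, 0.8, 0.1]
opening: 85.1
finger_force: 0.0
```

Call:
servo_tool(
  plan=[0,0,0,0.88,-0.71,0,1,0,0,0,0.88,-0.71,0,1,0,0,0,0.88,-0.71,0,1,0,0,0,0.88,-0.71,0,1],
)

```text
clock: 1.15
tcp_pos: [408.6, -203.5, 231.1]
ee_rot: [-3.121, -0.353, -0.0]
contact_force: [0.4, -1.0, 0.6]
opening: 85.2
finger_force: 0.0
```

Call:
servo_tool(
  plan=[0,0,0.0955,0.88,-0.71,0,1,0,0,0.0955,0.88,-0.71,0,1,0,0,0.0955,0.88,-0.71,0,1,0,0,0.0955,0.88,-0.71,0,1,0,0,0.0955,0.88,-0.71,0,1,0,0,0.0955,0.88,-0.71,0,1],
)

```text
clock: 1.9
tcp_pos: [547.2, -28.9, 230.7]
ee_rot: [3.139, 0.115, -0.002]
contact_force: [0.2, -0.6, -0.9]
opening: 85.6
finger_force: 0.0
```

```bash
python3 - <<'E'
from station import read_state, vision
import cv2,numpy as np,pickle
s=read_state();print(s['clock'],s['tcp_pos'],s['ee_rot'],s['qpos'],s['contact_force'])
f=vision.grab_frame('wrist');pickle.dump(f,open('f1.pkl','wb'))
cv2.imwrite('pics/w1.png',f['image'][:,:,::-1])
E
```

```text
1.9 [547.2100139  -28.90433046 230.70307615] [ 3.13921647e+00  1.14754281e-01 -2.41385867e-03] [-2.10358366e-01  1.50958046e-01  1.60785592e+00 -6.57093698e-04
  1.38420090e+00  1.28748272e+00] [ 0.24389209 -0.59093459 -0.92969973]
```

View pics/w1.png

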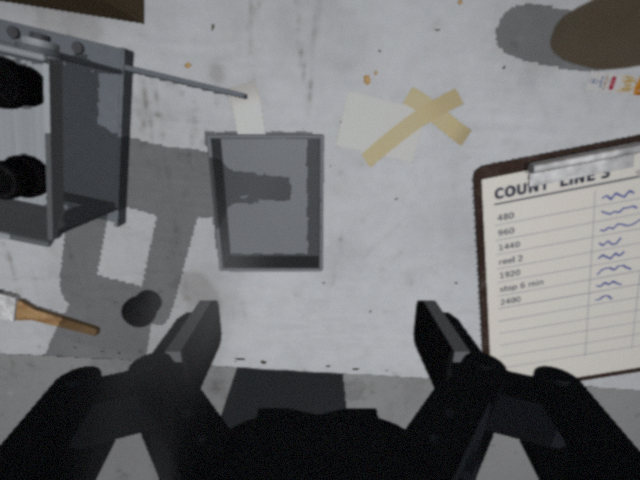

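The wrist view shows the tray with rim corners at about (207,133), (324,134), (322,271) and (219,270). The side stop runs from (130,68) to (246,96), the stray cap is at (141,308) and the brush at (50,315).

```bash
python3 - <<'E'
import pickle;from h import *
np.set_printoptions(suppress=True,precision=1)
f=pickle.load(open('f1.pkl','rb'));F=pickle.load(open('f0.pkl','rb'))
c=onz(f,[(207,133),(324,134),(322,271),(219,270)],40);print(c,[np.linalg.norm(c[i]-c[i-1]) for i in range(4)],c.mean(0))
e=c[1]-c[2];e2=c[0]-c[3];print(np.arctan2(e[1],e[0]),np.arctan2(e2[1],e2[0]),np.arctan2(*(c[0]-c[1])[1::-1])-np.pi/2,np.arctan2(*(c[3]-c[2])[1::-1])-np.pi/2)
st=onz(f,[(130,68),(246,96)],18);print(st,np.arctan2(*(st[0]-st[1])[1::-1]))
P=cloud(f);print('heights',P[200,322],P[133,260],P[220,322],P[200,270])
print('stray',P[308,141], P[300,141])
P=cloud(F['top']);B=P[90:215,180:330].reshape(-1,3);B=B[B[:,2]>60];
for y in range(120,440,40):
    q=B[abs(B[:,1]-y)<15]; q=q[q[:,0]>680]; i=q[:,0].argmin() if len(q) else None; print(y,q[i] if len(q) else None)
E
```

```text
[[611.9  80.5  40. ]
 [619.  -29.8  40. ]
 [478.  -38.9  40. ]
 [471.1  71.8  40. ]] [np.float64(141.0206368854428), np.float64(110.56191223265395), np.float64(141.28748349471059), np.float64(110.8944080427179)] [545.   20.9  40. ]
0.06447893893074767 0.062122587642301705 0.06492936227489543 0.06251816752145212
[[665.  158.7  18. ]
 [648.3  48.4  18. ]] 1.4207774653747156
heights [555.7 -32.9  40.2] [614.2  37.   -0.3] [535.1 -34.5  40.8] [543.5  23.9   3. ]
stray [412.8 164.4  31.4] [421.9 164.7  29.3]
120 [711.7 107.6 225.3]
160 [693.  165.4 316.8]
200 [696.4 189.9 314.6]
240 [697.  226.5 314.6]
280 [700.  277.6 315.7]
320 [700.7 328.7 316.4]
360 [706.6 347.9 303.8]
400 [728.9 394.9 238.6]
```

Call:
servo_tool(
  plan=[0,0,0.006,0.005,0.018,0.4,1,0,0,0.006,0.005,0.018,0.7,1,0,0,0.006,0.005,0.018,0.85,1,0,0,0.006,0.005,0.018,0.85,1],
)

```text
clock: 2.45
tcp_pos: [544.3, -32.6, 57.3]
ee_rot: [-3.138, -0.096, 0.016]
contact_force: [-0.3, 0.7, 0.4]
opening: 85.1
finger_force: 0.0
```

Call:
servo_tool(
  plan=[0,0,0,0,0,0.13,1,0,0,0,0,0,0.233,1,0,0,0,0,0,0.233,1],
)

```text
clock: 2.82
tcp_pos: [549.4, -33.0, 15.9]
ee_rot: [3.14, 0.098, 0.001]
contact_force: [0.5, 0.1, -0.6]
opening: 85.3
finger_force: 0.0
```

Call:
servo_tool(
  plan=[0,0,0,0,0,0,-1,0,0,0,0,0,0,-1,0,0,0,0,0,0,-1,0,0,0,0,0,0,-1,0,0,0,0,0,0,-1,0,0,0,0,0,0,-1],
  squeeze=25,
)

```text
clock: 3.58
tcp_pos: [549.3, -32.2, 14.9]
ee_rot: [3.14, 0.1, 0.0]
contact_force: [-1.3, 0.2, 1.5]
opening: 2.4
finger_force: 27.4
```

Gripping the wall: opening 2.4 mm, which fits a 3 mm wall. Now I slide and rotate it.

Call:
servo_tool(
  plan=[0,0,0.017,0.017,-0.057,0,-1,0,0,0.034,0.035,-0.114,0,-1,0,0,0.051,0.052,-0.171,0,-1,0,0,0.068,0.07,-0.228,0,-1,0,0,0.085,0.087,-0.285,0,-1,0,0,0.102,0.104,-0.342,0,-1,0,0,0.119,0.122,-0.4,0,-1,0,0,0.136,0.139,-0.456,0,-1,0,0,0.136,0.139,-0.456,0,-1],
)

```text
clock: 4.7
tcp_pos: [571.6, 61.6, 14.9]
ee_rot: [-3.132, 0.234, -0.002]
contact_force: [0.4, 3.2, 1.4]
opening: 2.4
finger_force: 27.3
```

```bash
python3 - <<'E'
from station import read_state, vision
import cv2,numpy as np,pickle
s=read_state();print(s['clock'],s['tcp_pos'],s['ee_rot'],s['contact_force'],s['opening'])
f=vision.grab_frame('top');g=vision.grab_frame('side');pickle.dump((f,g),open('f2.pkl','wb'))
c=cv2.resize(f['image'][200:290,215:345],None,fx=3,fy=3,interpolation=cv2.INTER_CUBIC)
d=cv2.resize(g['image'][230:330,220:350],None,fx=3,fy=3,interpolation=cv2.INTER_CUBIC)
cv2.imwrite('pics/a2.png',np.vstack([c,d])[:,:,::-1])
E
```

```text
4.7 [571.60658948  61.55115952  14.9423358 ] [-3.13182576e+00  2.34288219e-01 -1.52390437e-03] [0.42862573 3.2380451  1.42710108] 2.4344716335749848
```

View pics/a2.png

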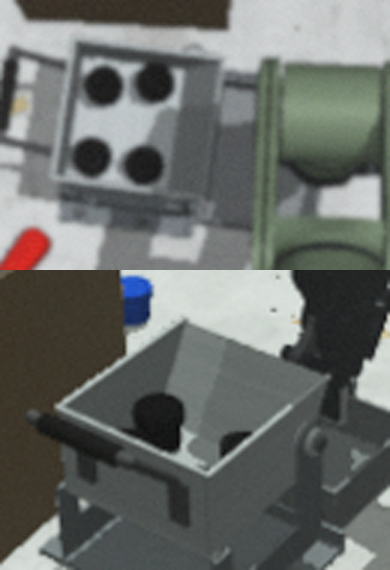

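The hopper and bin are undisturbed with the caps in. The gripper holds the tray near the fence. Now I close in step by step on force.

Call:
servo_tool(
  plan=[0,0,0,0.01,0,0,-1,0,0,0,0.02,0,0,-1,0,0,0,0.026,0,0,-1,0,0,0,0.026,0,0,-1],
)

```text
clock: 5.3
tcp_pos: [575.0, 59.6, 14.9]
ee_rot: [3.133, -0.235, -0.004]
contact_force: [-4.0, 2.3, 7.3]
opening: 2.3
finger_force: 28.0
```

Call:
servo_tool(
  plan=[0,0,0,0,-0.01,0,-1,0,0,0,0,-0.02,0,-1,0,0,0,0,-0.03,0,-1,0,0,0,0,-0.03,0,-1],
)

```text
clock: 5.8
tcp_pos: [577.5, 65.2, 14.9]
ee_rot: [3.132, -0.236, 0.001]
contact_force: [-1.0, -3.9, 4.4]
opening: 2.6
finger_force: 27.7
```

Call:
servo_tool(
  plan=[0,0,0,0.005,-0.01,0,-1,0,0,0,0.008,-0.018,0,-1,0,0,0,0.008,-0.018,0,-1],
)

```text
clock: 6.18
tcp_pos: [578.9, 67.9, 14.9]
ee_rot: [3.131, -0.234, -0.002]
contact_force: [-2.9, -6.0, 6.8]
opening: 2.2
finger_force: 28.0
```

Call:
servo_tool(
  plan=[0,0,0,0.01,-0.015,0,-1,0,0,0,0.01,-0.015,0,-1,0,0,0,0.01,-0.015,0,-1],
)

```text
clock: 6.55
tcp_pos: [578.8, 67.9, 14.9]
ee_rot: [3.126, -0.234, -0.011]
contact_force: [-10.3, -13.9, 13.6]
opening: 2.4
finger_force: 29.1
```

Call:
servo_tool(
  plan=[0,0,0,-0.008,0.012,0,-1,0,0,0,-0.008,0.012,0,1,0,0,0,-0.008,0.012,0,1,0,0,0,-0.008,0.012,0,1,0,0,0,-0.008,0.012,0,1],
)

```text
clock: 7.18
tcp_pos: [579.6, 70.1, 14.4]
ee_rot: [-3.133, 0.235, 0.001]
contact_force: [-0.1, -0.4, 0.3]
opening: 74.3
finger_force: 0.0
```

Call:
servo_tool(
  plan=[0,0,0,0,0,-0.2,1,0,0,0,0,0,-0.5,1,0,0,0,-0.2,0.3,-0.8,1,0,0,0,-0.6,0.3,-1,1,0,0,0,-0.6,0.3,-1,1,0,0,0,-0.6,0.3,-1,1,0,0,0,-0.6,0.3,-1,1],
)

```text
clock: 8.05
tcp_pos: [452.6, 28.4, 214.6]
ee_rot: [-3.133, 0.236, -0.002]
contact_force: [-0.2, -0.7, -0.8]
opening: 85.1
finger_force: 0.0
```

```bash
python3 - <<'E'
from station import read_state, vision
import cv2,numpy as np,pickle
from h import *
s=read_state();print(s['clock'],s['tcp_pos'],s['ee_rot'],s['contact_force'],s['opening'])
f=vision.grab_frame('wrist');g=vision.grab_frame('top');pickle.dump((f,g),open('f3.pkl','wb'))
c=f['image'][0:330,60:460];d=cv2.resize(g['image'][205:290,215:345],(400,262),interpolation=cv2.INTER_CUBIC)
cv2.imwrite('pics/a3.png',np.vstack([c,d])[:,:,::-1])
E
```

```text
8.05 [452.57036634  28.36296137 214.64555693] [-3.13258925e+00  2.35698249e-01 -1.58582331e-03] [-0.15204784 -0.66970594 -0.80949362] 85.11813474566203
```

View pics/a3.png

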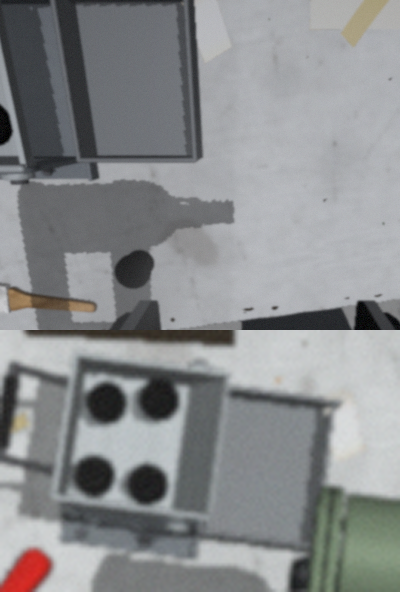

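The wrist crop shows the tray's free corner at about (201,158), its outer edge up to (191,0) and its near edge back to (80,160). The top crop shows it lying along the stop and under the lip.

```bash
python3 - <<'E'
import pickle;from h import *
np.set_printoptions(suppress=True,precision=1)
f,g=pickle.load(open('f3.pkl','rb'))
a=1.421;M=np.array([[np.cos(a),np.sin(a)],[-np.sin(a),np.cos(a)]])
H=lambda P:np.c_[(P[:,:2]-[595,189.5])@M.T,P[:,2]]
c=onz(f,[(261,158),(251,0),(140,161)],40);print(c,H(c));print('yaw',np.arctan2(*(c[1]-c[0])[1::-1])+np.pi/2)
# right edge by cloud: rim points z>30
P=cloud(f);h=H(P.reshape(-1,3));m=(h[:,2]>34)&(h[:,2]<46)&(h[:,0]<-30)&(h[:,0]>-140)&(abs(h[:,1])<85);q=h[m]
for y in range(-20,70,15):
    r=q[abs(q[:,1]-y)<5]; print(y,len(r),r[:,0].min() if len(r) else 0)
for x in(-110,-95,-80): 
    r=q[abs(q[:,0]-x)<4]; print(x,r[:,1].max() if len(r) else 0)
# fence base edge near end, z~18
t=onz(g,[[215+334/3.077,205+75/3.077],[215+308/3.077,205+218/3.077]],40);print('top',H(t))
E
```

```text
[[510.9  72.   40. ]
 [634.2  55.   40. ]
 [525.  182.9  40. ]] [[-128.8   65.6   40. ]
 [-127.2  -58.8   40. ]
 [ -16.9   68.2   40. ]]
yaw 1.4336854124084353
-20 77 -124.25892095820383
-5 68 -124.18098005962959
10 64 -124.3157747028784
25 66 -124.06732736148811
40 63 -124.20990488656335
55 57 -124.16549741284479
-110 68.24581172027209
-95 68.1760505082204
-80 68.20516902250354
top [[-123.9  -64.7   40. ]
 [-117.8   70.6   40. ]]
```

The tray is home: its edges read −124.2 and 68.2 mm, against −125 and 69 expected, and it lies parallel. The force also rose with no motion. Now to the handle.

Call:
servo_tool(
  plan=[0,0,0,0.14,-0.4,-0.05,1,0,0,0,0.293,-0.84,-0.1,0.2,0,0,0,0.293,-0.84,-0.1,0.2,0,0,0,0.293,-0.84,-0.1,0.2],
)

```text
clock: 8.65
tcp_pos: [536.8, 188.9, 233.0]
ee_rot: [-3.133, 0.229, 0.002]
contact_force: [-1.0, -0.4, -0.0]
opening: 51.4
finger_force: 0.0
```

Call:
servo_tool(
  plan=[0,0,0,0.293,-0.84,0,0.2,0,0,0,0.293,-0.84,0,0.2,0,0,0,0.293,-0.84,0,0.2,0,0,0,0.293,-0.84,0,0.2,0,0,0,0.293,-0.84,0,0.2],
)

```text
clock: 9.28
tcp_pos: [617.9, 341.9, 232.6]
ee_rot: [3.13, -0.236, -0.005]
contact_force: [-0.8, -0.2, 0.5]
opening: 50.9
finger_force: 0.0
```

```bash
python3 - <<'E'
from station import read_state, vision
import pickle
from h import *
np.set_printoptions(suppress=True,precision=1)
s=read_state();print(s['clock'],s['tcp_pos'],s['ee_rot'],s['qpos'],s['opening'])
f=vision.grab_frame('wrist');g=vision.grab_frame('side');pickle.dump((f,g),open('f4.pkl','wb'))
P=cloud(g).reshape(-1,3);I=g['image'].reshape(-1,3).max(1)
m=(I<60)&(abs(P[:,0]-619)<60)&(abs(P[:,1]-344)<25)&(abs(P[:,2]-165)<15);q=P[m];print(len(q),q.mean(0),q.min(0),q.max(0))
c=f['image'];d=cv2.resize(g['image'][200:360,200:360],None,fx=3,fy=3)
cv2.imwrite('pics/a4.png',cv2.resize(np.hstack([c,d]),None,fx=.7,fy=.7)[:,:,::-1])
E
```

```text
9.275 [617.9 341.9 232.6] [ 3.1 -0.2 -0. ] [ 0.4  0.5  1.2 -0.   1.5  2.1] 50.924630150927996
258 [612.6 348.5 166.8] [572.1 335.4 150.8] [658.3 357.5 173.7]
```

View pics/a4.png

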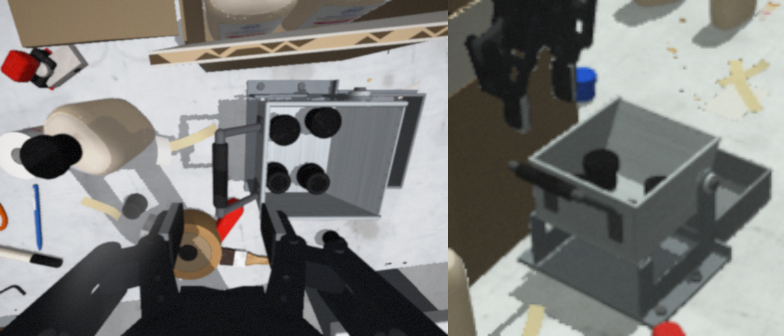

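The wrist view shows the grip between about (220,143) and (222,212), with the fingers straddling its line. The side view agrees.

```bash
python3 - <<'E'
import pickle
from h import *
f,g=pickle.load(open('f4.pkl','rb'));e=onz(f,np.array([(220,143),(222,212)])/.7,165);print(e,e.mean(0))
E
```

```text
[[649.44635111 338.97483173 165.        ]
 [579.2776972  347.76206135 165.        ]] [614.36202416 343.36844654 165.        ]
```

Call:
servo_tool(
  plan=[0,0,0,0,-0.006,0.2,0.2,0,0,0,0,-0.006,0.4,0.2,0,0,0,0,-0.006,0.432,0.2,0,0,0,0,-0.006,0.432,-1,0,0,0,0,-0.006,0.432,-1,0,0,0,0,-0.006,0.432,-1,0,0,0,0,-0.006,0.432,-1,0,0,0,0,-0.006,0.432,-1],
  squeeze=30,
)

```text
clock: 10.38
tcp_pos: [619.9, 343.4, 151.4]
ee_rot: [3.132, -0.236, 0.006]
contact_force: [-1.4, -5.7, 6.8]
opening: 13.8
finger_force: 29.8
```

Call:
servo_tool(
  plan=[0,0,0,0,0.016,-0.05,-1,0,0,0,0,0.036,-0.09,-1,0,0,0,0,0.058,-0.127,-1,0,0,0,0,0.08,-0.165,-1,0,0,0,0,0.105,-0.2,-1,0,0,0,0,0.131,-0.232,-1,0,0,0,0,0.131,-0.232,-1],
)

```text
clock: 11.25
tcp_pos: [616.0, 318.2, 195.4]
ee_rot: [-3.131, 0.237, -0.006]
contact_force: [4.4, -2.0, -1.6]
opening: 13.5
finger_force: 29.9
```

Call:
servo_tool(
  plan=[0,0,0,0,0.057,-0.062,-1,0,0,0,0,0.119,-0.117,-1,0,0,0,0,0.187,-0.166,-1,0,0,0,0,0.26,-0.208,-1,0,0,0,0,0.337,-0.243,-1,0,0,0,0,0.417,-0.27,-1,0,0,0,0,0.498,-0.288,-1,0,0,0,0,0.582,-0.299,-1,0,0,0,0,0.666,-0.301,-1,0,0,0,0,0.666,-0.301,-1],
)

```text
clock: 12.5
tcp_pos: [596.6, 187.3, 259.8]
ee_rot: [-3.129, 0.236, -0.012]
contact_force: [0.9, -0.3, 8.6]
opening: 13.4
finger_force: 32.1
```

```bash
python3 - <<'E'
from station import read_state, vision
import pickle
from h import *
np.set_printoptions(suppress=True,precision=1)
s=read_state();print(s['clock'],s['tcp_pos'],s['contact_force'],s['wrist_torque'],s['opening'])
F={n:vision.grab_frame(n) for n in('side','top','wrist')};pickle.dump(F,open('f5.pkl','wb'))
a=1.421;M=np.array([[np.cos(a),np.sin(a)],[-np.sin(a),np.cos(a)]])
for n,g in F.items():
    P=cloud(g).reshape(-1,3);h=np.c_[(P[:,:2]-[595,189.5])@M.T,P[:,2]];I=g['image'].reshape(-1,3).max(1)
    for lo,hi in((-38,-24),(-24,-13),(13,24),(24,38)):
        m=(h[:,1]>lo)&(h[:,1]<hi)&(abs(h[:,0])<25)&(h[:,2]>235)&(h[:,2]<300)&(I<70);q=h[m]
        if len(q)>4: print(n,lo,hi,len(q),np.percentile(q,[5,50,95],axis=0).tolist())
E
```

```text
12.5 [596.6 187.3 259.8] [ 0.9 -0.3  8.6] [ 0.1 -0.2  0.1] 13.381228507246293
side -38 -24 43 [[0.6246707832600371, -37.815916660094246, 238.68365368721592], [5.49053395175989, -34.17723488960158, 265.9353722822401], [15.116324648330151, -25.46897711593693, 274.1536743916219]]
side -24 -13 9 [[3.3871140587127617, -23.75185345331549, 265.6034400238484], [6.650906045369859, -22.467903815237186, 268.32401191356496], [8.832761272430917, -20.684817856832815, 272.17688579064355]]
side 13 24 33 [[-3.731673726241082, 13.561564501069407, 267.4506182387041], [3.692484637039916, 18.572827922067628, 272.71732193504033], [7.4353677454171505, 22.835641474528746, 275.3291193397633]]
side 24 38 37 [[-1.1498497958263383, 24.667935853236223, 265.0685089075085], [3.452156196071158, 30.200621556818113, 270.1300444817376], [7.971335147385829, 35.28774193755926, 274.6781569702206]]
top 13 24 12 [[-5.859940063447922, 17.31299396155789, 270.15338637203433], [-2.233913151368043, 20.126199024956712, 275.4795443344477], [2.8582422751488976, 23.201478486092, 279.3845614302311]]
top 24 38 16 [[-5.793530933305186
[... 270 characters left out ...]
34694429576, 274.0511150916963], [4.76667479025104, -24.620225404551437, 275.6181758485226]]
wrist -24 -13 793 [[-7.856493370684669, -23.482366312148077, 271.0329690854145], [-1.5176420329968865, -18.45362662369823, 274.28589049553165], [4.892532894026477, -13.416727749420101, 275.8213458625887]]
wrist 13 24 647 [[-7.904776396816098, 13.546729869750381, 270.27146587006183], [-1.5104921785273935, 18.450824472810496, 274.27604630329375], [5.376197762715811, 23.496236629190932, 275.737877805028]]
wrist 24 38 373 [[-7.310862301796525, 24.428826102969047, 269.34458641560377], [-0.593930291292366, 27.506759082171417, 274.19197332234705], [5.6059080558256875, 35.142864055769316, 275.6613503050613]]
```

Call:
servo_tool(
  plan=[0,0,0,0,0,0,-0.4,0,0,0,0,-0.005,0,-0.4,0,0,0,0,-0.005,0.03,-0.4,0,0,0,0,-0.005,0.038,-0.4,0,0,0,0,-0.005,0.038,-0.4],
)

```text
clock: 13.28
tcp_pos: [594.3, 187.5, 246.4]
ee_rot: [3.132, -0.236, -0.002]
contact_force: [0.4, -0.3, 0.2]
opening: 25.6
finger_force: 0.0
```

Call:
servo_tool(
  plan=[0,0,0,0,0,0,-1,0,0,0,0,0,0,-1,0,0,0,0,0,0,-1,0,0,0,0,0,0,-1],
  squeeze=25,
)

```text
clock: 13.78
tcp_pos: [594.7, 187.5, 247.1]
ee_rot: [-3.133, 0.236, 0.0]
contact_force: [0.3, 0.4, -1.7]
opening: 14.1
finger_force: 24.3
```

Call:
servo_tool(
  plan=[0,0,0,0,0.05,0.003,-1,0,0,0,0,0.096,0.007,-1,0,0,0,0,0.138,0.014,-1,0,0,0,0,0.179,0.021,-1,0,0,0,0,0.22,0.032,-1,0,0,0,0,0.26,0.044,-1,0,0,0,0,0.299,0.059,-1,0,0,0,0,0.338,0.075,-1,0,0,0,0,0.375,0.094,-1,0,0,0,0,0.412,0.114,-1],
)

```text
clock: 15.02
tcp_pos: [582.5, 105.3, 224.3]
ee_rot: [3.132, -0.236, 0.001]
contact_force: [-0.2, 2.7, 3.1]
opening: 13.6
finger_force: 25.6
```

Call:
servo_tool(
  plan=[0,0,0,0,0.036,0.023,-1,0,0,0,0,0.071,0.046,-1,0,0,0,0,0.104,0.071,-1,0,0,0,0,0.136,0.098,-1,0,0,0,0,0.165,0.125,-1,0,0,0,0,0.192,0.152,-1,0,0,0,0,0.199,0.16,-1,0,0,0,0,0.199,0.16,-1,0,0,0,0,0.199,0.16,-1,0,0,0,0,0.199,0.16,-1],
)

```text
clock: 16.27
tcp_pos: [576.9, 67.9, 193.9]
ee_rot: [-3.13, 0.235, -0.002]
contact_force: [0.0, 5.7, 8.2]
opening: 14.0
finger_force: 25.9
```

```bash
python3 - <<'E'
from station import read_state, vision
import pickle
from h import *
np.set_printoptions(suppress=True,precision=1)
s=read_state();print(s['clock'],s['tcp_pos'],s['contact_force'],s['opening'])
F={n:vision.grab_frame(n) for n in('side','top','wrist')};pickle.dump(F,open('f6.pkl','wb'))
c=cv2.resize(F['top']['image'][195:300,215:345],(400,323));d=cv2.resize(F['side']['image'][210:340,220:380],(400,325));w=cv2.resize(F['wrist']['image'][:,:],(400,300))
cv2.imwrite('pics/a6.png',np.hstack([np.vstack([c,d])[:600],np.vstack([w,w*0])])[:,:,::-1])
E
```

```text
16.275 [576.9  67.9 193.9] [0.  5.7 8.2] 13.971326498550294
```

View pics/a6.png

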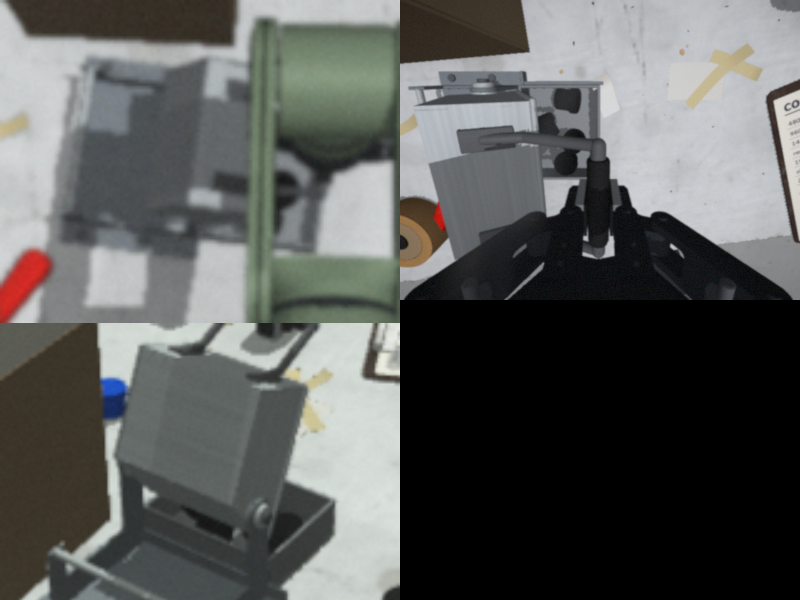

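The bin is fully tipped, and the wrist panel shows the caps in the tray at about (566,100), (545,122), (572,138) and (565,160). Now I swing it back.

Call:
servo_tool(
  plan=[0,0,0,0,-0.06,-0.059,-1,0,0,0,0,-0.125,-0.112,-1,0,0,0,0,-0.196,-0.158,-1,0,0,0,0,-0.27,-0.196,-1,0,0,0,0,-0.349,-0.227,-1,0,0,0,0,-0.429,-0.25,-1,0,0,0,0,-0.512,-0.265,-1,0,0,0,0,-0.596,-0.271,-1,0,0,0,0,-0.68,-0.269,-1,0,0,0,0,-0.763,-0.259,-1],
)

```text
clock: 17.68
tcp_pos: [599.2, 217.4, 243.9]
ee_rot: [3.13, -0.236, -0.001]
contact_force: [1.1, -3.6, 3.0]
opening: 14.2
finger_force: 27.5
```

```bash
python3 - <<'E'
from station import read_state, vision
import pickle
from h import *
np.set_printoptions(suppress=True,precision=1)
s=read_state();print(s['clock'],s['tcp_pos'],s['contact_force'],s['opening'])
F={n:vision.grab_frame(n) for n in('side','top','wrist')};pickle.dump(F,open('f7.pkl','wb'))
a=1.421;M=np.array([[np.cos(a),np.sin(a)],[-np.sin(a),np.cos(a)]])
for n,g in F.items():
    P=cloud(g).reshape(-1,3);h=np.c_[(P[:,:2]-[595,189.5])@M.T,P[:,2]];I=g['image'].reshape(-1,3).max(1)
    m=(I<60)&(h[:,0]>-125)&(h[:,0]<-15)&(h[:,1]>-71)&(h[:,1]<69)&(h[:,2]>12)&(h[:,2]<70)
    k,lab,st,ce=cv2.connectedComponentsWithStats(m.reshape(480,640).astype(np.uint8))
    for i in range(1,k):
        if st[i,4]>8: print(n,st[i],np.percentile(h[lab.ravel()==i],[5,50,95],axis=0).tolist())
E
```

```text
17.675 [599.2 217.4 243.9] [ 1.1 -3.6  3. ] 14.16401990441929
side [327 281  14  21 146] [[-86.90594457500433, 28.282026847329515, 19.664002070713536], [-67.17490440782882, 46.53046864820752, 33.65882589937337], [-52.12545782702046, 58.95019676436939, 36.85119012623187]]
top [301 227  13  13 130] [[-91.72543950171483, -63.80339908715462, 21.300307293321985], [-77.38270787325857, -48.921664190096806, 33.57378913883906], [-62.03154867128364, -35.91258861296949, 45.465103424452465]]
top [293 240   6  11  45] [[-55.587800278758, -21.935897839420406, 27.80664081304626], [-49.70917731043935, -7.54392603429933, 34.173478995147434], [-44.712361297479816, 4.053769567280365, 43.48760244374985]]
top [294 251  18  21 221] [[-94.29972710545674, 7.589902949399418, 20.936093723820477], [-77.10338138096269, 33.123968488102015, 36.77070922634152], [-59.23958048057801, 59.83142993085976, 42.71704336054768]]
wrist [407 139  32  34 925] [[-88.16658218825657, -64.71970942881627, 26.29011560983895], [-77.16579332142719, -51.66086248837779, 34.37260370392801], [-63.152067215494554, -36.89202469432145, 40.348534787601714]]
wrist [ 399  140   71  122 2961] [[-120.78893361824524, -51.53794400162112, 14.258125772513381], [-88.70092974295012, 18.676220950453512, 33.30538265168667], [-65.62633931467323, 65.31334998491477, 36.835676533113315]]
```

Four caps are in the tray: (−77,−50), (−50,−8), and a pair spanning y 7 to 60. I keep swinging back.

Call:
servo_tool(
  plan=[0,0,0,0,-0.082,0.019,-1,0,0,0,0,-0.162,0.046,-1,0,0,0,0,-0.239,0.08,-1,0,0,0,0,-0.311,0.122,-1,0,0,0,0,-0.379,0.171,-1,0,0,0,0,-0.442,0.227,-1,0,0,0,0,-0.499,0.289,-1,0,0,0,0,-0.55,0.356,-1,0,0,0,0,-0.594,0.427,-1,0,0,0,0,-0.613,0.465,-1],
)

```text
clock: 19.08
tcp_pos: [617.5, 339.5, 150.0]
ee_rot: [-3.133, 0.235, 0.001]
contact_force: [-0.6, -1.1, 2.3]
opening: 14.1
finger_force: 28.5
```

Call:
servo_tool(
  plan=[0,0,0,0,-0.01,0.02,-1,0,0,0,0,-0.018,0.042,-1,0,0,0,0,-0.018,0.055,-1,0,0,0,0,-0.018,0.06,-1,0,0,0,0,-0.018,0.06,-1],
)

```text
clock: 19.7
tcp_pos: [618.2, 343.5, 140.5]
ee_rot: [-3.13, 0.235, -0.001]
contact_force: [-3.4, 4.4, 4.8]
opening: 13.9
finger_force: 29.0
```

Call:
servo_tool(
  plan=[0,0,0,0,0,0.03,-1,0,0,0,0,0,0.05,-1,0,0,0,0,0,0.05,-1],
)

```text
clock: 20.08
tcp_pos: [618.5, 343.7, 139.9]
ee_rot: [-3.13, 0.234, -0.005]
contact_force: [-19.8, -4.8, 34.4]
opening: 14.1
finger_force: 31.6
```

Call:
servo_tool(
  plan=[0,0,0,0,0,-0.055,-1,0,0,0,0,0,-0.06,-0.3,0,0,0,0,0,-0.06,-0.3,0,0,0,0,0,-0.06,-0.3,0,0,0,0,0,-0.2,-0.3,0,0,0,0,0,-0.5,-0.3,0,0,0,0,0,-0.6,-0.3,0,0,0,0,0,-0.6,-0.3],
)

```text
clock: 21.08
tcp_pos: [619.5, 342.6, 251.5]
ee_rot: [-3.131, 0.236, -0.006]
contact_force: [-0.7, 0.6, -0.2]
opening: 29.9
finger_force: 0.0
```

Call:
servo_tool(
  plan=[0,0,0,-0.4,0.5,0,0,0,0,0,-0.9,0.98,0,0,0,0,0,-0.9,0.98,0,0,0,0,0,-0.9,0.98,0,0,0,0,0,-0.9,0.98,0,0,0,0,0,-0.9,0.98,0,0],
)

```text
clock: 21.82
tcp_pos: [410.0, 175.1, 247.9]
ee_rot: [3.132, -0.237, -0.003]
contact_force: [0.9, -0.0, 0.3]
opening: 43.0
finger_force: 0.0
```

```bash
cat > chk.py <<'E'
from station import read_state, vision
import pickle
from h import *
np.set_printoptions(suppress=True,precision=1)
s=read_state();print(s['clock'],s['tcp_pos'],s['ee_rot'],s['contact_force'],s['opening'])
F={n:vision.grab_frame(n) for n in('side','top','wrist')};pickle.dump(F,open('f8.pkl','wb'))
a=1.421;M=np.array([[np.cos(a),np.sin(a)],[-np.sin(a),np.cos(a)]])
for n,f in F.items():
    h=np.c_[(cloud(f).reshape(-1,3)[:,:2]-[595,189.5])@M.T,cloud(f).reshape(-1,3)[:,2]]
    I=f['image'].reshape(-1,3).max(1)
    q=h[(h[:,2]>34)&(h[:,2]<46)&(h[:,0]<-30)&(h[:,0]>-140)&(abs(h[:,1])<85)]
    print(n,'xmin',[(y,round(r[:,0].min(),1)) for y in range(-60,70,15) if len(r:=q[abs(q[:,1]-y)<5])],'ymax',[(x,round(r[:,1].max(),1)) for x in(-110,-95,-80,-65) if len(r:=q[abs(q[:,0]-x)<4])])
    b=h[(I<60)&(h[:,0]>135)&(h[:,0]<175)&(abs(h[:,1])<28)&(h[:,2]>120)&(h[:,2]<200)]
    if len(b)>5: print(n,'bar',np.percentile(b,[5,50,95],axis=0))
E
python3 chk.py; python3 - <<'E'
import pickle,cv2,numpy as np
F=pickle.load(open('f8.pkl','rb'))
c=cv2.resize(F['top']['image'][190:320,190:350],(400,325));d=cv2.resize(F['side']['image'][210:370,220:400],(400,325))[:275];w=cv2.resize(F['wrist']['image'],(400,300))
cv2.imwrite('pics/a8.png',np.hstack([np.vstack([c,d]),np.vstack([w,w*0])])[:,:,::-1])
E
```

```text
21.825 [410.  175.1 247.9] [ 3.1 -0.2 -0. ] [ 0.9 -0.   0.3] 42.98437210300247
side xmin [(0, np.float64(-122.4)), (15, np.float64(-122.0)), (30, np.float64(-122.6)), (45, np.float64(-121.3)), (60, np.float64(-123.5))] ymax [(-110, np.float64(69.1)), (-95, np.float64(70.3)), (-80, np.float64(71.2)), (-65, np.float64(69.3))]
side bar [[153.9 -24.5 164. ]
 [160.7   1.6 171.3]
 [164.1  25.  174.4]]
top xmin [(-60, np.float64(-125.5)), (-45, np.float64(-124.9)), (-30, np.float64(-124.4)), (-15, np.float64(-125.5)), (0, np.float64(-125.3)), (15, np.float64(-124.8)), (30, np.float64(-123.9)), (45, np.float64(-122.9)), (60, np.float64(-125.2))] ymax [(-110, np.float64(66.6)), (-95, np.float64(68.5)), (-80, np.float64(68.3)), (-65, np.float64(67.3))]
top bar [[150.1 -25.  169.8]
 [153.6  -0.7 175.7]
 [157.8  23.4 180.4]]
wrist xmin [(0, np.float64(-124.2)), (15, np.float64(-124.5)), (30, np.float64(-124.0)), (45, np.float64(-124.4)), (60, np.float64(-123.9))] ymax [(-110, np.float64(69.0)), (-95, np.float64(69.0)), (-80, np.float64(69.0)), (-65, np.float64(69.1))]
```

View pics/a8.png

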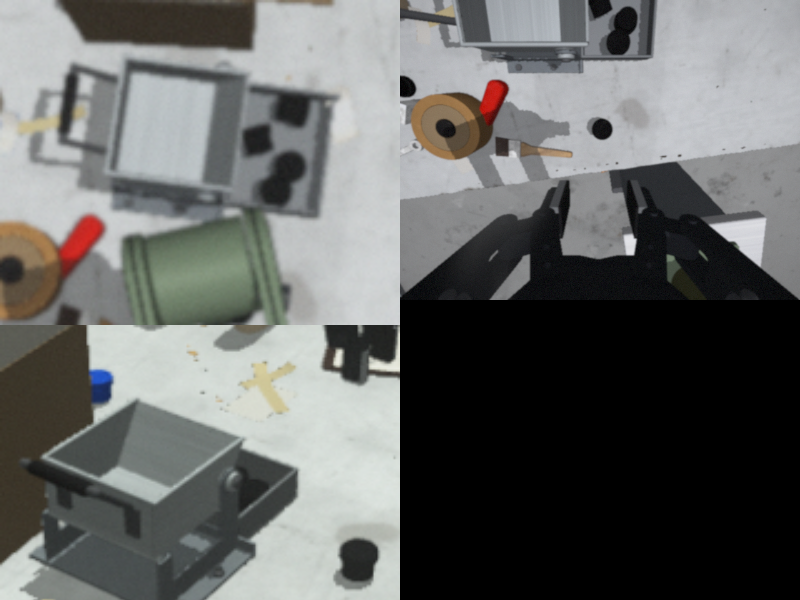

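The last view shows the bin upright and empty at about (175,125). All four caps are in the tray, at (292,108), (258,138), (290,165) and (275,190), and the tray sits flush in its corner. The stray cap and brush look untouched and the arm is clear, so I hand in.

```bash
python3 -c "
from station import job
print(job.sign_off())"
```

```text
the job is handed in; nothing more can be done
None
```

The job is handed in at about 22 s: the tray is snug in its corner with all four caps in it, the empty bin is back upright on its rest, and the bystanders I checked (stray cap and brush) look untouched.

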